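# Load the lens polisher and latch its splash gate

## Task

Take the amber lens from the tray by its metal button and set it down (do not drop it) flat in the black cup in the middle of the polisher, leaving the green lens and everything else on the bench where they are. Then swing the polisher's blue splash gate shut and press it until its spring latch snaps in behind the strike and it stays shut by itself. Press gently, never with more than 20 N, do not slam it, and let go.

Things in the scene. Friction and masses are not known exactly. Their poses are not given: they have to be found in the camera images.
- polisher: Beige lens polisher, fixed: base 320 (x) by 300 (y) mm, 30 high; origin on the bench, 180 mm behind its front edge, on its centre line; own -x is its front, toward the robot. Side walls 20 thick, 115 high (outer faces y = +-150) and a motor housing 125 high (x 45 to 140) enclose a bay open at the top; the gate closes its front, hinge on the right (own -y), latch and strike on the left (+y).
- cup (a point): Centre of the inner floor of the black cup on the polisher's spindle, 85 mm in front of the polisher's origin (own x = -85, y = 0) and 48 mm above the bench. The cup is a round dish of 70 mm inner diameter at its mouth, its rim 12 mm above this point; the lens lies flat on this floor. Axes as the polisher's.
- gate (a joint): Opening angle (rad) of the blue gate; 0 is parallel to the polisher's front edge, positive is open, the free edge swung out to the robot; starts at 0.5 to 0.95. No spring; light drag (about 1 N at the free edge), so it stays where it is left. Strike and stop sit on an adjustable slide, set anew every time and not measured: the latched gate rests anywhere from -0.05 to +0.05. Find it by feel.
- gate_hinge (a point): On the gate's vertical hinge axis, at the height of the gate's upper edge (119 mm above the bench), mid-thickness; own x = -175, y = -105 mm on the polisher. It turns with the gate: y points along the panel to the free edge, -x out of the outer face, the one to push. The panel is 200 mm from hinge to free edge, 8 mm thick, 85 mm high (34 to 119 mm above the bench).
- gate_edge (a point): Upper corner of the gate's free edge, 200 mm from the hinge axis, 119 mm above the bench, mid-thickness; axes as gate_hinge. The latch sits here in a steel block 24 mm thick, 18 mm wide. The strike is a steel pin in a bracket just beyond this edge when shut. About 1 mm after the latch has snapped past it the gate meets a rubber stop, about 5 N per mm, then ever harder.
- latch (a joint): How far (m) the brass latch bolt (in the free edge, 106 mm above the bench) is pushed into the gate: 0 is fully out (11 mm sticks out). Its bevel, about 30 degrees, meets the strike some 0.1 rad before the shut position. Pushing 160 mm from the hinge, riding over takes 6 to 14 N (latch in by about 9 mm); then it springs back to 0 and the force drops. Shut: 0 again and gate under 0.055.
- amber_lens: The lens to load: an amber glass disc 62 mm in diameter, 10 mm thick, with an upright aluminium button on top, 28 mm in diameter and 30 mm tall (top 40 mm above the underside). Loose, about 90 g. Origin at the centre of its underside, z up.
- green_lens: An equal blocked lens but of green glass, on the same tray, 110 mm from the amber one; stays where it is. Origin at the centre of its underside.
- tray: Grey tray, fixed, 250 (own x) by 120 mm with a floor 6 mm above the bench and a white rim 12 mm high; the two lenses stand on its long axis, 55 mm either side of its centre. Origin on the bench under its centre.
- spray: Blue bottle with white cap, 56 mm in diameter, 170 mm tall; bystander. Origin at its underside.
- jar: White jar with orange cap, 70 mm in diameter, 70 mm tall; bystander. Origin at its underside.
- screwdriver: Screwdriver with a red handle, 160 mm long, lying on the bench; bystander.
- gauge: Steel and black sliding gauge, 140 mm long, lying on the bench; bystander.
- lens_bin: White open bin 100 by 100 mm, 50 mm high; bystander. Origin at its underside.
- brush_mug: White cup 70 mm in diameter, 90 mm tall; bystander. Origin at its underside.
Not all that is in view belongs to the job. What is shaped like the amber_lens but red is not meant.

How it is judged:
By the outcome, as a careful person would: the job done as asked, in the order asked, and still so for the second after the job is handed in, with the robot touching nothing.
It also fails if it takes over 64 s, if anything falls off the work surface, if the arm or the gripper's body presses on something with over 40 N, if the wrist force passes 120 N, or if a joint passes its speed limit or range.

## Robot

A 6-joint arm with a two-finger parallel gripper is mounted at the origin on the work surface. World frame = base frame: x ahead of the robot, y to its left, z up, the work surface at z = 0. Lengths are in mm, angles in rad, forces in N, time in s.
With the tool pointing down it reaches from about 275 to 850 mm from the base axis. Payload 5.2 kg.
Tool frame: the origin (TCP) lies between the finger pads; the fingertips stand 8 mm ahead of it and the grasp point (between the pads) lies 11 mm behind it; z points along the fingers, y is the line along which they close (so a half turn about z gives the same grasp; the last joint's range is limited). The gripper opens to 85 mm and grips with 20 to 120 N. Pads are 22 mm wide; open, the fingers measure 114 mm over their backs; the gripper's body (76 mm by 85 mm) begins 54 mm behind the grasp point. The pads swing forward as they close: fully open they stand 13 mm farther back than shut.
Start: joints at [1.004, 0.259, 1.535, -0, 1.348, -0.203], TCP at [195.684, 514.016, 239.31] pointing down, gripper open.
Joint ranges: [-3.14, 3.14], [-0.91, 2.08], [0.19, 2.58], [-1.22, 4.36], [0.22, 2.71], [-3.12, 3.12]. Speed limits (rad/s): [2.57, 2.57, 3.14, 3.14, 3.14, 3.14].

## Interface

Orientations are given as a rotation vector (axis times angle).
In Python, from station import status, optics, manip gives the robot as it stands.
- The arm moves only by the tool drive_tool, never from a script. Its argument "steps" is a list of rows, each a list of 5 numbers: the gripper command: -1 is shut, 1 is fully open, values between are in proportion, then the shift along the tool's x, y, z in mm, then the turn about the tool's z in degrees. A call has 1 to 10 rows; each row is the pose to reach, as a shift and turn from the pose commanded when the call began, along the tool's axes at that moment; what a row does not reach only later rows make up. A row lasts 1/8 s, in which the tool goes at most 62.5 mm and 10.7 degrees, less where a joint would pass 70% of its speed; a pose out of reach is approached as far as the arm can. A call with a gripper value outside its range is refused whole. The fingers move at their own pace and stop on an object; the grip force is fixed at half the most. Time passes only in rows, so rows that repeat a pose let the fingers close. It gives the time, the measured TCP pose, the force, the opening and the grip force at its end, in the units of the state.
- status.observe(): the state, without advancing time (a new reading comes with each control period).
- optics.read_camera(name): name is "side" or "top" or "wrist"; returns the picture (480x640x3 uint8, blue, green, red); there is no depth.
- optics.camera_model(name): a dict with "fovy" (degrees; the focal length in pixels is half the picture's height over the tangent of half this angle, whatever the lens; pixels are square), "cx", "cy" (the principal point, pixels), "R" (3x3) and "t" (3): a world point X has camera coordinates R X + t; the wrist camera has in their place "tool_from_camera" (4x4, takes a point from camera to tool coordinates, whose origin is the TCP and whose axes are the flange's). Camera axes: x right, y down, z forward; pixel columns grow to the right and rows downward; lengths in mm; the calibration is good to about 2 mm. A picture is of the moment at which its call begins: read the wrist's pose just before it. camera_model takes no time and is no camera call.
- manip.finish_job(): hands the job in; it is judged then, once.
Trained networks look in the newest picture that a camera, given by its name, has taken for a name from the list of things; names that differ only in an ending like _2 or _b are one class to them, and where a whole thing is asked for, a point or a joint stands for the part that bears it (a point fixed in the world has none). Each returns a list of dicts, best first, with "conf" (0 to 1); they miss things now and then, are a little off and sometimes report something else, mostly with a low value. They report only what shows in the picture. A call takes as long as a camera call. They do not tell look-alikes from the thing itself.
- optics.spot_in(name, camera): "location" ([x, y, z] in mm, in world coordinates, good to about 4 mm: the middle of the surface that is visible of it).
The state is a dict: "time": time; "joint_positions": joint angles; "qvel": joint speeds; "tau": joint torques, N m; "eef_pos": TCP position; "tcp_rot": TCP orientation; "wrist_force": force on the tool from outside, world axes, zero at the start; "wrist_torque": the same for the moment, N m; "width": opening from 0.0 (shut) to 1.0 (fully open); "grip_force": force on a finger pad.
Only numpy, scipy, OpenCV 4.12 (cv2) and the standard library are available. Lean on these libraries where they do the work, as an engineer would, in place of code of your own. Each camera call takes 0.05 s, during which the arm holds its last target. There are 200 camera calls.

## Working session

There is one attempt and no reset: what is moved stays moved. The work goes in short steps, Python scripts to look and compute and a tool call to move; the robot and the scene stay as the last step left them, time stands still between calls to the robot, and variables do not carry over. Pictures are saved under pics/ and viewed, at most 10 in all, crops included, and the job is handed in when it is done.

Besides the shell and the picture viewer there is one more tool, called after "Call:" as a command line: name --pt "numbers of a row" for each row, then --argument value for the rest. drive_tool: Moves the arm, as the interface text tells. Its arguments: {"type":"object","properties":{"steps":{"type":"array","items":{"type":"array","items":{"type":"number"}}}},"required":["steps"]}

```bash
ls; mkdir -p pics; cat > h.py <<'E'
import numpy as np, cv2
from station import status, optics, manip
from scipy.spatial.transform import Rotation as Rn
def cam(name):
    m=optics.camera_model(name); f=240/np.tan(np.radians(m["fovy"])/2)
    if "R" in m: return f,m["cx"],m["cy"],np.array(m["R"]),np.array(m["t"]).ravel()
    s=status.observe(); T=np.array(m["tool_from_camera"]); Rt=Rn.from_rotvec(s["tcp_rot"]).as_matrix()
    Rc=Rt@T[:3,:3]; c=Rt@T[:3,3]+np.array(s["eef_pos"]); return f,m["cx"],m["cy"],Rc.T,-Rc.T@c
def proj(C,X):
    f,cx,cy,R,t=C; p=R@np.array(X,float)+t; return np.array([cx+f*p[0]/p[2],cy+f*p[1]/p[2]])
def ray(C,u,v,z):
    f,cx,cy,R,t=C; d=R.T@np.array([(u-cx)/f,(v-cy)/f,1]); c=-R.T@t; return c+d*(z-c[2])/d[2]
E
python3 - <<'E'
from h import *
s=status.observe(); print({k:np.round(v,3).tolist() for k,v in s.items()})
for n in ("top","side"):
    print(n,optics.camera_model(n)); im=optics.read_camera(n); cv2.imwrite(f"pics/{n}0.png",im)
    for t in ("amber_lens","green_lens","tray","polisher","gate","gate_edge","spray","jar","brush_mug","lens_bin"):
        print(t,[(np.round(d["location"]).tolist(),round(d["conf"],2)) for d in optics.spot_in(t,n)])
E
```

```text
pics
{'time': 0.0, 'joint_positions': [1.004, 0.259, 1.536, -0.0, 1.348, -0.203], 'qvel': [0.002, 0.001, 0.0, -0.001, -0.0, 0.001], 'tau': [-0.001, -44.603, -29.057, -0.0, 0.012, 0.0], 'eef_pos': [195.407, 513.54, 238.467], 'tcp_rot': [-0.568, -3.089, 0.003], 'wrist_force': [0.003, -0.26, 0.761], 'wrist_torque': [-0.026, -0.049, -0.049], 'grip_force': 0.0, 'width': 1.002}
top {'fovy': 48.24679556462564, 'cx': 313.56608990677245, 'cy': 242.2027599584172, 'R': array([[-0.0260941 , -0.9996184 ,  0.00906389],
       [-0.98051395,  0.02382727, -0.19499914],
       [ 0.19470876, -0.0139756 , -0.98076153]]), 't': array([   9.10817002,  525.38247106, 1248.6216146 ])}
amber_lens [([504.0, 104.0, 10.0], 0.81), ([575.0, 266.0, 13.0], 0.64), ([489.0, -85.0, 118.0], 0.58)]
green_lens [([473.0, 256.0, 18.0], 0.76), ([379.0, -484.0, 113.0], 0.3)]
tray [([523.0, 257.0, 4.0], 0.95)]
polisher [([735.0, -74.0, 48.0], 0.85)]
gate [([491.0, -80.0, 118.0], 0.86)]
gate_edge [([490.0, -84.0, 117.0], 0.87)]
spray [([378.0, -485.0, 114.0], 0.83)]
jar [([582.0, -465.0, 69.0], 0.77), ([380.0, -483.0, 111.0], 0.
[... 223 characters left out ...]
5 , -0.04606689,  0.02037713],
       [-0.00852198, -0.55322031, -0.83299139],
       [ 0.04964636,  0.83176026, -0.55291058]]), 't': array([-515.16509355,   78.35806885, 1181.8096022 ])}
amber_lens [([575.0, 258.0, 19.0], 0.83), ([502.0, 100.0, 11.0], 0.55)]
green_lens [([474.0, 244.0, 16.0], 0.53)]
tray [([507.0, 245.0, 3.0], 0.85)]
polisher [([717.0, -116.0, 74.0], 0.77), ([576.0, 262.0, 18.0], 0.26)]
gate [([504.0, -95.0, 81.0], 0.87)]
gate_edge [([501.0, -100.0, 82.0], 0.72), ([446.0, 476.0, 75.0], 0.41)]
spray [([389.0, -514.0, 100.0], 0.79)]
jar [([584.0, -494.0, 65.0], 0.75)]
brush_mug [([446.0, 476.0, 72.0], 0.62), ([503.0, -98.0, 81.0], 0.5)]
lens_bin [([613.0, 448.0, 31.0], 0.91)]
```

View pics/top0.png

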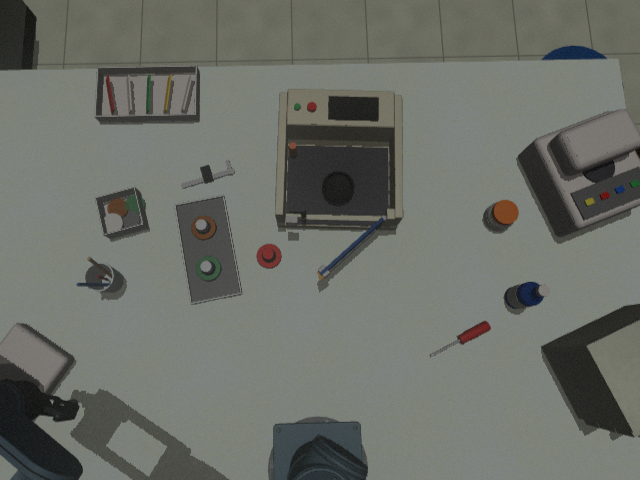

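View pics/side0.png

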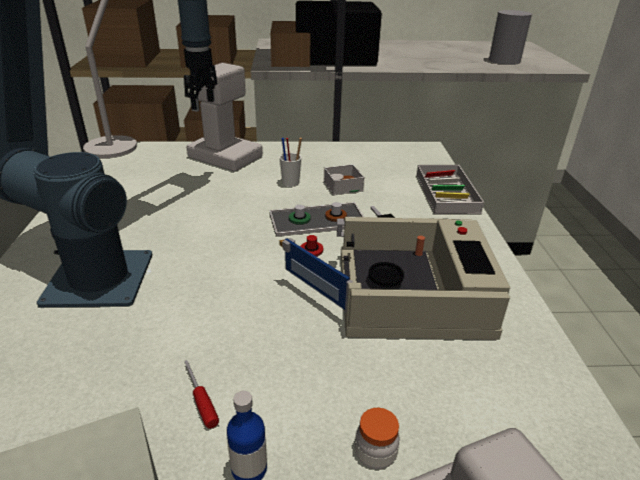

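Candidates in the top picture: the amber disc with a metal button at (203,227), the green one at (208,267), and a red look-alike off the tray at (269,256). There are also brownish things in the bin at (118,210). By the description it is (203,227). I'll check that in a crop and measure it.

```bash
cat >> h.py <<'E'
def shift(target,yaw=None):
    "tool-frame shift from present pose to world target"
    s=status.observe(); R=Rn.from_rotvec(s["tcp_rot"]).as_matrix()
    return np.round(R.T@(np.array(target)-s["eef_pos"]),1), np.round(R[:2,:2].T,3).tolist()
E
python3 - <<'E'
from h import *
im=cv2.imread("pics/top0.png"); C=cam("top")
cv2.imwrite("pics/top_crop.png",cv2.resize(im[85:285,170:420],None,fx=3,fy=3,interpolation=cv2.INTER_CUBIC))
hsv=cv2.cvtColor(im,cv2.COLOR_BGR2HSV)
def blob(lo,hi,z,box):
    x0,y0,x1,y1=box; m=cv2.inRange(hsv[y0:y1,x0:x1],lo,hi); n,l,st,c=cv2.connectedComponentsWithStats(m)
    k=1+np.argmax(st[1:,4]); pts=np.argwhere(l==k)[:,::-1].astype(np.int32); h=cv2.convexHull(pts)
    (e,ax,a)=cv2.fitEllipse(h); e=np.array(e)+[x0,y0]; print(st[k],e,ax,ray(C,*e,z).round(1))
blob((3,100,40),(22,255,255),14,(185,205,225,250))
blob((45,70,30),(85,255,255),14,(185,245,230,290))
print(shift([575,262,220]))
E
```

```text
[  6  11  25  23 251] [203.02999687 227.02543831] (22.6350040435791, 24.3320369720459) [578.4 271.4  14. ]
[ 11  12  25  23 257] [207.95228195 267.94836807] (23.144006729125977, 24.55833625793457) [474.5 257.8  14. ]
(array([-444.2, -100.6,   19.3]), [[-0.935, 0.356], [0.356, 0.935]])
```

View pics/top_crop.png

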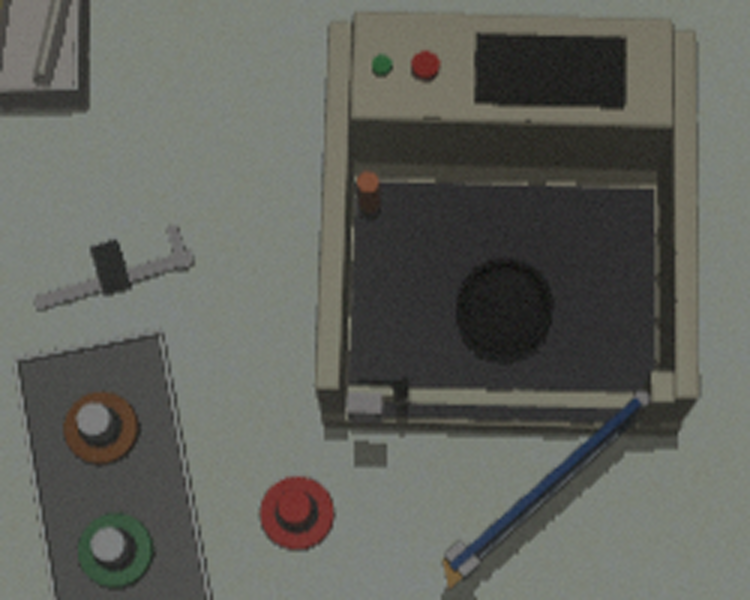

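The crop shows amber glass with a metal button at (100,427), green at (115,550) and the all-red one at (297,513), so the amber at top pixel (203,227) is the right one. The cup is at crop (504,310), and the gate runs from its hinge (640,400) to its free edge (458,560).

```bash
python3 - <<'E'
from h import *
C=cam("top"); q=lambda u,v,z: ray(C,170+(u+.0)/3,85+v/3,z).round(1)
for n,u,v,z in (("FL",317,388,115),("FR",697,399,115),("BL",330,22,115),("BR",695,32,115),("cup",504,310,60),("hinge",640,402,119),("edge",458,560,119),("amb_btn",96,418,46),("grn_btn",107,545,46)): print(n,q(u,v,z))
E
```

```text
FL [581.2  83.3 115. ]
FR [ 565.3 -211.5  115. ]
BL [887.6  68.9 115. ]
BR [ 872.4 -227.9  115. ]
cup [657.4 -67.7  60. ]
hinge [ 563.  -166.5  119. ]
edge [443.3 -22.1 119. ]
amb_btn [577.8 267.7  46. ]
grn_btn [472.8 257.4  46. ]
```

Call:
drive_tool --pt "1 -60 -14 10 0" --pt "1 -120 -28 10 0" --pt "1 -180 -41 10 0" --pt "1 -240 -55 10 0" --pt "1 -300 -69 10 0" --pt "1 -360 -83 10 0" --pt "1 -420 -96 10 0" --pt "1 -420 -96 10 0"

```text
time: 2.1
eef_pos: [557.6, 271.6, 228.5]
tcp_rot: [0.576, 3.087, -0.001]
wrist_force: [-0.8, -0.3, 0.0]
width: 1.001
grip_force: 0.0
```

```bash
python3 - <<'E'
from h import *
C=cam("wrist"); im=optics.read_camera("wrist"); cv2.imwrite("pics/w1.png",im)
print(optics.camera_model("wrist"))
print([(np.round(d["location"]).tolist(),round(d["conf"],2)) for d in optics.spot_in("amber_lens","wrist")])
print(proj(C,[578,268,46]), proj(C,[578,270,6]))
E
```

```text
{'fovy': 69.2689191792428, 'cx': 318.5716648049611, 'cy': 243.3107222988299, 'tool_from_camera': array([[ 5.40064863e-04, -9.54360634e-01, -2.98656137e-01,
         7.61308727e+01],
       [ 9.99999817e-01,  5.96757480e-04, -9.86321029e-05,
         8.04200534e-01],
       [ 2.72355880e-04, -2.98656029e-01,  9.54360782e-01,
        -1.34977897e+02],
       [ 0.00000000e+00,  0.00000000e+00,  0.00000000e+00,
         1.00000000e+00]])}
[([572.0, 274.0, 18.0], 0.89), ([503.0, 112.0, 10.0], 0.59)]
[322.11252132 240.16115559] [323.53586116 228.57317761]
```

View pics/w1.png

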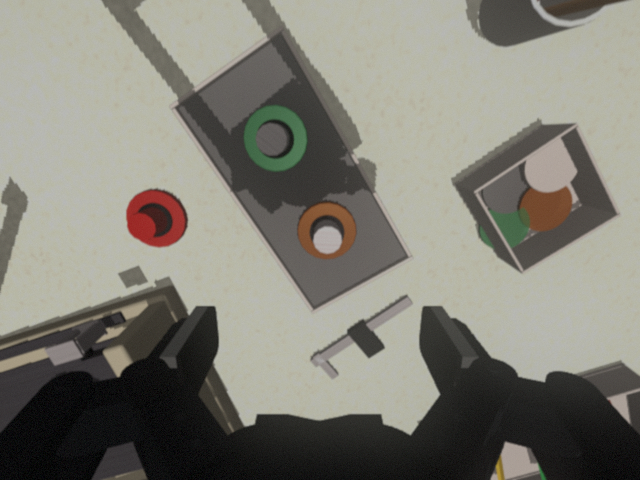

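The wrist view has the amber disc centred at about (327,230) with its button top at (328,239). Green is at (275,138) and red at (156,217).

```bash
python3 - <<'E'
from h import *
C=cam("wrist"); im=cv2.imread("pics/w1.png"); hsv=cv2.cvtColor(im,cv2.COLOR_BGR2HSV)
m=cv2.inRange(hsv[190:270,285:370],(3,100,40),(22,255,255)); n,l,st,c=cv2.connectedComponentsWithStats(m); k=1+np.argmax(st[1:,4])
h=cv2.convexHull(np.argwhere(l==k)[:,::-1].astype(np.int32)); e,ax,a=cv2.fitEllipse(h); e=np.array(e)+[285,190]
print(e,ax,ray(C,*e,14).round(1)); print("btn",ray(C,328,240,46).round(1))
for T in ([578,268,90],[578,268,28]): print(shift(T))
E
```

```text
[326.34437561 229.90289688] (57.13322830200195, 58.36174774169922) [574.4 276.   14. ]
btn [576.  276.3  46. ]
(array([-24.8,   2.7, 138.7]), [[-0.934, 0.357], [0.357, 0.934]])
(array([-24.9,   2.7, 200.7]), [[-0.934, 0.357], [0.357, 0.934]])
```

Call:
drive_tool --pt "1 -8 4 50 0" --pt "1 -16 8 100 0" --pt "1 -16 8 118 0" --pt "1 -16 8 118 0"

```text
time: 2.7
eef_pos: [570.2, 277.3, 110.7]
tcp_rot: [-0.566, -3.088, 0.002]
wrist_force: [0.5, 0.1, 0.6]
width: 0.997
grip_force: 0.0
```

```bash
python3 - <<'E'
from h import *
C=cam("wrist"); im=optics.read_camera("wrist"); cv2.imwrite("pics/w2.png",im); hsv=cv2.cvtColor(im,cv2.COLOR_BGR2HSV)
print(proj(C,[576,273,14]))
m=cv2.inRange(hsv,(3,100,40),(22,255,255)); n,l,st,c=cv2.connectedComponentsWithStats(m)
for k in range(1,n):
    if st[k,4]<400: continue
    h=cv2.convexHull(np.argwhere(l==k)[:,::-1].astype(np.int32)); e,ax,a=cv2.fitEllipse(h)
    print(st[k],np.round(e),ax,ray(C,*e,14).round(1))
x=optics.read_camera("side"); cv2.imwrite("pics/s2.png",x)
E
```

```text
[314.82209348 257.84561255]
[ 600  202   40   65 1831] [627. 235.] (49.791168212890625, 65.2965316772461) [636.7 480.9  14. ]
[ 273  220   87   84 3244] [316. 261.] (83.268798828125, 86.31169128417969) [578.8 272.8  14. ]
```

View pics/w2.png

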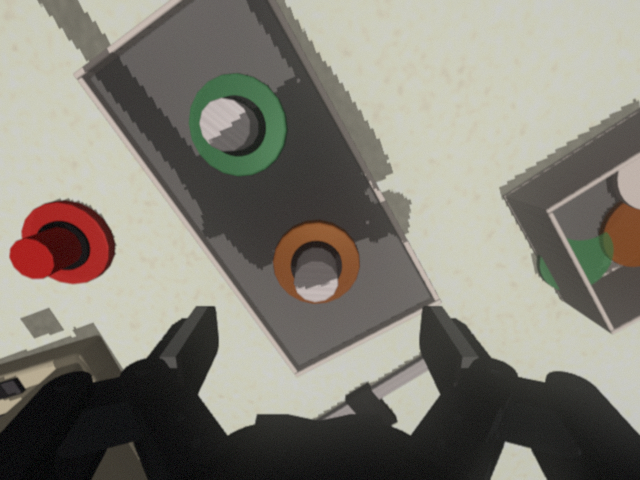

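In the close view the amber disc is at (316,261), the button top at about (317,284), green at (237,124) and red at (60,245). The readings moved a little after the move, so I'll read the settled pose.

```bash
python3 - <<'E'
from h import *
for _ in range(3):
    s=status.observe(); print(s["time"],np.round(s["eef_pos"],1),np.round(s["tcp_rot"],3)); C=cam("wrist"); print(ray(C,316,261,14).round(1), ray(C,317,285,46).round(1)); optics.spot_in("amber_lens","wrist")
print(shift([577.5,272.5,28]))
E
```

```text
2.8 [572.4 277.5 113.4] [5.660e-01 3.088e+00 2.000e-03]
[582.1 272.9  14. ] [586.4 272.1  46. ]
2.85 [572.8 277.5 113.8] [5.670e-01 3.087e+00 3.000e-03]
[582.7 272.8  14. ] [587.1 272.   46. ]
2.9 [572.9 277.4 113.9] [5.670e-01 3.086e+00 3.000e-03]
[582.9 272.7  14. ] [587.3 271.9  46. ]
(array([-5.7, -2.9, 85.7]), [[-0.935, 0.356], [0.356, 0.935]])
```

Call:
drive_tool --pt "1 -8 -2 20 0" --pt "1 -8 -2 50 0" --pt "1 -8 -2 75 0" --pt "1 -8 -2 86 0" --pt "1 -8 -2 86 0" --pt "1 -8 -2 86 0"

```text
time: 3.7
eef_pos: [579.5, 272.0, 26.2]
tcp_rot: [0.568, 3.088, 0.001]
wrist_force: [-0.2, 0.2, -1.4]
width: 1.003
grip_force: 0.0
```

```bash
python3 - <<'E'
from h import *
im=optics.read_camera("wrist"); s=status.observe(); print(s["time"],np.round(s["eef_pos"],1),np.round(s["wrist_force"],1)); cv2.imwrite("pics/w3.png",im)
E
```

```text
3.75 [579.5 272.1  26.4] [-0.6 -0.   0.9]
```

View pics/w3.png

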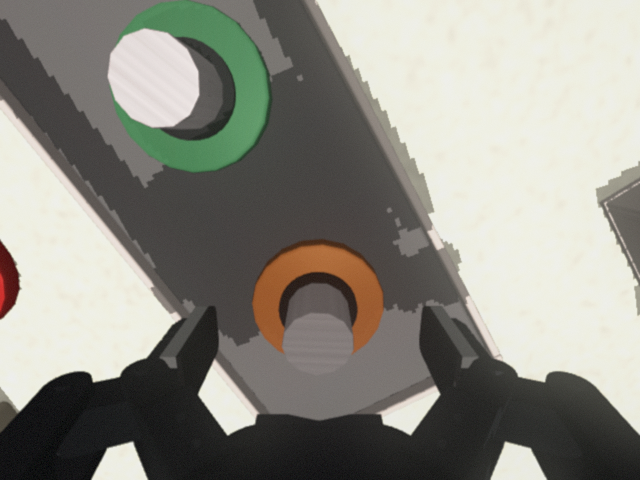

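The fingers straddle the amber button, whose top is at (318,341) with the disc around (318,303). Next I'll check centring along tool x.

```bash
python3 - <<'E'
from h import *
C=cam("wrist"); s=status.observe(); p=s["eef_pos"]; print(proj(C,[p[0],p[1],46]),proj(C,[p[0],p[1],16]))
for u,v,z in((318,341,46),(318,303,16)): print(ray(C,u,v,z).round(1),shift(ray(C,u,v,z))[0])
E
```

```text
[316.50762237 343.24219234] [316.81012531 306.15234077]
[578.8 273.   46. ] [  1.    0.6 -19.6]
[578.2 273.2  16. ] [ 1.6  0.5 10.4]
```

Call:
drive_tool --pt "1 1 0 0 0" --pt "-1 1 0 0 0" --pt "-1 1 0 0 0" --pt "-1 1 0 0 0" --pt "-1 1 0 0 0" --pt "-1 1 0 0 0" --pt "-1 1 0 0 0" --pt "-1 1 0 0 0"

```text
time: 4.75
eef_pos: [578.0, 272.3, 25.6]
tcp_rot: [0.568, 3.089, 0.001]
wrist_force: [0.2, -0.1, 3.7]
width: 0.31
grip_force: 59.1
```

Call:
drive_tool --pt "-1 0 0 -10 0" --pt "-1 0 0 -30 0" --pt "-1 0 0 -70 0" --pt "-1 0 0 -115 0" --pt "-1 0 0 -155 0" --pt "-1 0 0 -170 0" --pt "-1 0 0 -170 0"

```text
time: 5.62
eef_pos: [577.8, 272.3, 195.7]
tcp_rot: [0.568, 3.089, 0.001]
wrist_force: [-0.1, 0.4, -1.6]
width: 0.313
grip_force: 59.0
```

Call:
drive_tool --pt "-1 -18 -27 0 0" --pt "-1 -45 -68 0 0" --pt "-1 -73 -108 0 0" --pt "-1 -100 -149 0 0" --pt "-1 -128 -190 0 0" --pt "-1 -155 -230 0 0" --pt "-1 -176 -262 0 0" --pt "-1 -190 -282 0 0" --pt "-1 -195 -289 0 0" --pt "-1 -195 -289 0 0"

```text
time: 6.88
eef_pos: [656.8, -66.6, 194.5]
tcp_rot: [-0.568, -3.088, -0.001]
wrist_force: [-0.3, 0.3, -0.6]
width: 0.308
grip_force: 59.1
```

```bash
python3 - <<'E'
from h import *
C=cam("wrist"); im=optics.read_camera("wrist"); cv2.imwrite("pics/w4.png",im); s=status.observe(); print({k:np.round(v,2).tolist() for k,v in s.items()})
p=s["eef_pos"]; print("cup top-estimate px",proj(C,[657.4,-67.7,60]),"shift",shift([657.4,-67.7,75]))
print(optics.spot_in("cup","wrist"))
E
```

```text
{'time': 6.92, 'joint_positions': [-0.27, 0.49, 1.31, 0.0, 1.35, -1.48], 'qvel': [0.01, -0.01, 0.0, 0.0, 0.0, -0.0], 'tau': [-0.99, -57.31, -29.44, -0.1, -0.04, -0.02], 'eef_pos': [656.8, -65.98, 194.85], 'tcp_rot': [-0.57, -3.09, -0.0], 'wrist_force': [1.2, 0.01, -0.35], 'wrist_torque': [0.02, 0.02, -0.03], 'grip_force': 59.13, 'width': 0.31}
cup top-estimate px [316.59692159 234.97769545] shift (array([ -1.3,  -1.5, 119.8]), [[-0.935, 0.355], [0.355, 0.935]])
[{'location': [639.2, -38.7, 57.1], 'conf': 0.73}]
```

View pics/w4.png

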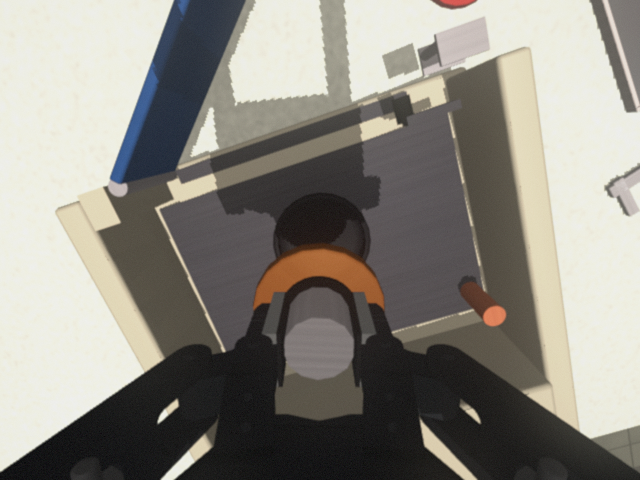

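The wrist view shows the held amber lens around (319,300) with its button at (320,347). The cup rim behind it is visible from u=274 to 370, with its top at v=193, so its centre is at about (322,239).

```bash
python3 - <<'E'
from h import *
from scipy.optimize import least_squares
C=cam("wrist"); im=cv2.imread("pics/w4.png"); g=cv2.cvtColor(im,cv2.COLOR_BGR2GRAY).astype(int)
for v in (215,225,235,240): print(v,g[v,262:290].tolist(),g[v,355:384].tolist())
print(g[183:204,322].tolist())
print([ray(C,u,v,60).round(1).tolist() for u,v in((274,235),(370,235),(322,193),(322,239))], [shift(ray(C,322,239,60))[0]])
E
```

```text
215 [85, 87, 87, 86, 86, 87, 88, 82, 61, 53, 51, 51, 49, 50, 53, 50, 51, 49, 41, 31, 32, 25, 31, 29, 28, 28, 25, 23] [26, 23, 31, 28, 29, 28, 29, 43, 76, 87, 87, 90, 88, 89, 89, 92, 89, 88, 90, 91, 91, 94, 92, 92, 90, 90, 90, 91, 90]
225 [87, 89, 88, 88, 92, 90, 88, 89, 91, 92, 90, 90, 85, 65, 39, 31, 30, 33, 31, 26, 28, 27, 30, 27, 31, 34, 28, 27] [42, 41, 41, 36, 41, 34, 31, 42, 48, 46, 43, 46, 57, 80, 89, 91, 90, 91, 90, 88, 88, 87, 88, 91, 88, 86, 87, 87, 89]
235 [84, 86, 87, 85, 86, 87, 86, 84, 85, 84, 81, 58, 45, 41, 34, 28, 28, 28, 31, 32, 31, 26, 31, 32, 26, 33, 30, 28] [51, 49, 44, 43, 38, 38, 37, 37, 35, 36, 41, 46, 49, 43, 51, 79, 90, 90, 91, 90, 90, 89, 89, 92, 89, 89, 87, 88, 87]
240 [87, 86, 86, 87, 89, 88, 88, 90, 89, 87, 83, 56, 40, 48, 44, 47, 39, 31, 36, 39, 41, 42, 48, 42, 37, 29, 34, 27] [49, 44, 51, 45, 41, 41, 40, 38, 34, 30, 34, 46, 45, 43, 40, 57, 81, 90, 87, 89, 91, 87, 92, 88, 85, 88, 87, 88, 86]
[51, 56, 51, 52, 50, 50, 48, 51, 50, 47, 29, 28, 23, 31, 30, 29, 27, 29, 24, 26, 24]
[[645.5, -99.0, 60.0], [673.0, -26.5, 60.0], [627.4, -50.8, 60.0], [662.4, -63.9, 60.0]] [array([ -4.7,   3.6, 135.1])]
```

Call:
drive_tool --pt "-1 -2 1.5 30 0" --pt "-1 -4 3 60 0" --pt "-1 -4 3 82 0" --pt "-1 -4 3 82 0" --pt "-1 -4 3 82 0"

```text
time: 7.6
eef_pos: [662.5, -65.1, 114.5]
tcp_rot: [0.566, 3.089, -0.0]
wrist_force: [0.4, -0.4, -0.9]
width: 0.308
grip_force: 59.1
```

```bash
python3 - <<'E'
from h import *
C=cam("wrist"); im=optics.read_camera("wrist"); cv2.imwrite("pics/w5.png",im); s=status.observe(); p=s["eef_pos"]; print(s["time"],np.round(p,1))
cv2.imwrite("pics/w5c.png",cv2.resize(im[180:400,180:460],None,fx=2.7,fy=2.7,interpolation=cv2.INTER_CUBIC))
print(proj(C,[663,-64.5,60]),proj(C,[657.4,-67.7,60]))
R=Rn.from_rotvec(s["tcp_rot"]).as_matrix()
# disc centre at tool (0.5,0.5,+22..12)
print(proj(C,np.array(p)+R@[.5,.5,11]))
E
```

```text
7.65 [662.7 -65.4 114.9]
[318.39762367 271.03900091] [309.85501424 264.49003765]
[317.50215146 305.76208844]
```

View pics/w5c.png

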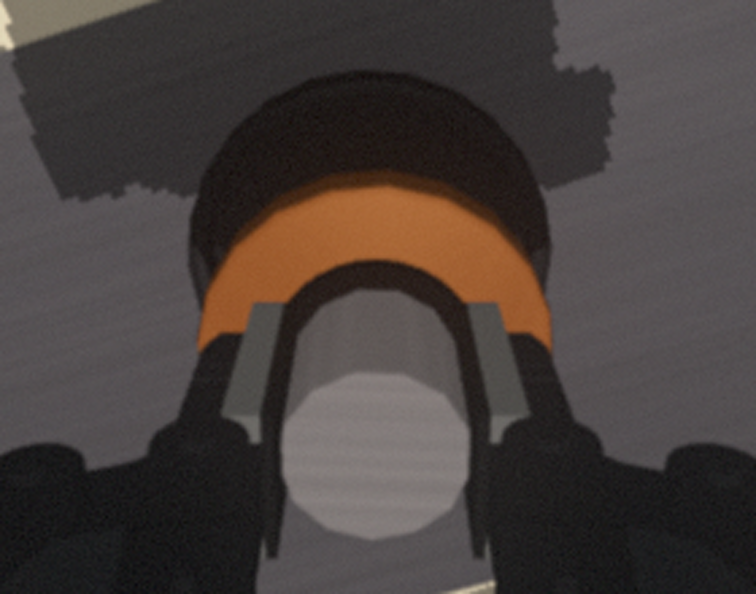

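The crop shows the cup rim from 190 to 550 with its top at v=70. The lens spans 200 to 551 with its top edge at v=185, and the button is centred at 375. Sideways they almost agree already.

```bash
python3 - <<'E'
from h import *
C=cam("wrist"); s=status.observe(); print(np.round(s["eef_pos"],1))
tl=lambda u,v,z: shift(ray(C,180+u/2.7,180+v/2.7,z))[0]
print("cup L,R",tl(190,245,60),tl(550,245,60),"front",tl(372,70,60))
print("lens front top",tl(375,185,102.9),"L,R",tl(200,345,102.9),tl(551,345,102.9),"btn",tl(282,455,132.9),tl(470,455,132.9),tl(375,373,132.9),tl(375,540,132.9))
E
```

```text
[662.7 -65.4 114.9]
cup L,R [ -0.2 -39.3  54.9] [-0.2 39.  54.9] front [38.4  0.3 54.8]
lens front top [27.7  0.9 12. ] L,R [ -1.7 -29.6  12. ] [-1.7 31.6 12. ] btn [ -3.5 -12.5 -18. ] [ -3.5  14.7 -18. ] [  9.9   0.9 -18. ] [-18.2   1.  -17.9]
```

Call:
drive_tool --pt "-1 1 -0.5 15 0" --pt "-1 1.5 -1 32 0" --pt "-1 1.5 -1 32 0" --pt "-1 1.5 -1 32 0"

```text
time: 8.15
eef_pos: [659.7, -66.3, 80.9]
tcp_rot: [-0.568, -3.088, -0.0]
wrist_force: [-0.1, 1.0, -0.1]
width: 0.309
grip_force: 59.2
```

```bash
python3 - <<'E'
from h import *
im=optics.read_camera("wrist"); cv2.imwrite("pics/w6.png",im); s=status.observe(); p=s["eef_pos"]; print(s["time"],np.round(p,1),np.round(s["wrist_force"],1))
cv2.imwrite("pics/w6c.png",cv2.resize(im[200:400,190:450],None,fx=3,fy=3,interpolation=cv2.INTER_CUBIC))
E
```

```text
8.2 [659.9 -66.3  81.3] [-0.4  0.3 -0.7]
```

View pics/w6c.png

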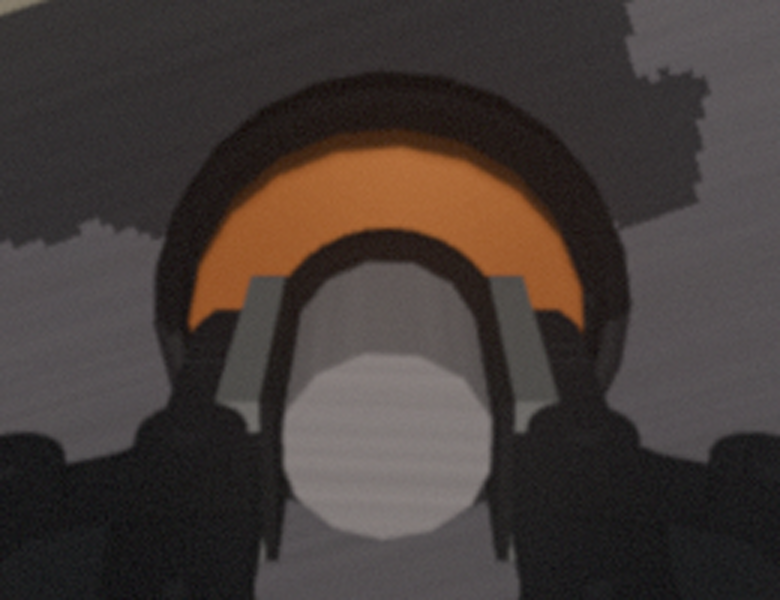

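The cup rim spans 155 to 630 with its top at v=72. The lens spans 190 to 584 with its front top edge at v=148, so it lies inside the rim with small offsets.

```bash
python3 - <<'E'
from h import *
C=cam("wrist"); tl=lambda u,v,z: shift(ray(C,190+u/3,200+v/3,z))[0]
print("cup",tl(155,290,60),tl(630,290,60),"front",tl(392,72,60))
print("lens",tl(190,325,71.7),tl(584,325,71.7),"front",tl(390,148,71.7),"low",tl(390,132,61.7),"btn",tl(283,445,101.7),tl(492,445,101.7),tl(388,353,101.7),tl(388,540,101.7))
E
```

```text
cup [ -0.5 -37.3  21.3] [-0.4 41.1 21.3] front [36.6  1.8 21.3]
lens [ -0.7 -29.4   9.6] [-0.6 31.4  9.6] front [28.1  1.4  9.6] low [27.4  1.5 19.6] btn [ -1.7 -12.2 -20.4] [ -1.7  14.3 -20.4] [ 11.4   1.1 -20.4] [-16.1   1.1 -20.4]
```

Call:
drive_tool --pt "-1 0 1 4 0" --pt "-1 0 1 8 0" --pt "-1 0 1 11 0" --pt "-1 0 1 12 0" --pt "-1 0 1 12 0" --pt "-1 0 1 12 0"

```text
time: 8.95
eef_pos: [660.6, -65.3, 69.4]
tcp_rot: [0.568, 3.09, -0.0]
wrist_force: [-0.8, -0.6, -0.9]
width: 0.309
grip_force: 59.2
```

Call:
drive_tool --pt "-1 0 0 0.7 0" --pt "-1 0 0 1.2 0" --pt "-1 0 0 1.2 0" --pt "-1 0 0 1.2 0"

```text
time: 9.45
eef_pos: [660.5, -65.3, 68.1]
tcp_rot: [-0.568, -3.09, -0.0]
wrist_force: [-0.7, 0.2, -1.2]
width: 0.305
grip_force: 59.2
```

Call:
drive_tool --pt "-1 0 0 0.5 0" --pt "-1 0 0 0.5 0" --pt "-1 0 0 0.5 0"

```text
time: 9.82
eef_pos: [660.6, -65.3, 67.7]
tcp_rot: [0.568, 3.09, -0.0]
wrist_force: [0.4, 0.6, -0.6]
width: 0.306
grip_force: 59.6
```

Call:
drive_tool --pt "-1 0 0 0.5 0" --pt "-1 0 0 0.5 0" --pt "-1 0 0 0.5 0"

```text
time: 10.2
eef_pos: [660.6, -65.3, 67.6]
tcp_rot: [0.568, 3.089, -0.0]
wrist_force: [-2.6, 0.1, 5.0]
width: 0.311
grip_force: 59.7
```

Contact came at the expected height, so I'll release.

Call:
drive_tool --pt "-0.3 0 0 0 0" --pt "-0.1 0 0 0 0" --pt "0.2 0 0 0 0" --pt "0.4 0 0 0 0" --pt "0.4 0 0 0 0" --pt "0.4 0 0 -3 0" --pt "0.4 0 0 -10 0" --pt "0.4 0 0 -40 0" --pt "0.4 0 0 -80 0" --pt "0.4 0 0 -120 0"

```text
time: 11.45
eef_pos: [660.4, -65.3, 188.8]
tcp_rot: [0.568, 3.089, 0.0]
wrist_force: [0.3, -0.3, 0.1]
width: 0.703
grip_force: 0.0
```

Call:
drive_tool --pt "0.4 0 0 -10 0" --pt "0.4 0 0 -10 0" --pt "0.4 0 0 -10 0"

```text
time: 11.82
eef_pos: [659.5, -65.1, 195.2]
tcp_rot: [-0.568, -3.087, -0.0]
wrist_force: [0.8, 0.2, 0.1]
width: 0.701
grip_force: 0.0
```

```bash
python3 - <<'E'
from h import *
C=cam("wrist"); im=optics.read_camera("wrist"); cv2.imwrite("pics/w7.png",im); t=optics.read_camera("top"); cv2.imwrite("pics/top7.png",t)
s=status.observe(); print(s["time"],np.round(s["eef_pos"],1),np.round(s["wrist_force"],1))
for n,c in(("gate","wrist"),("gate_edge","wrist"),("amber_lens","wrist"),("gate_hinge","wrist"),("gate_edge","top")):print(n,c,[(np.round(d["location"]).tolist(),round(d["conf"],2)) for d in optics.spot_in(n,c)])
a=im; b=cv2.resize(t[150:250,270:430],None,fx=3,fy=3,interpolation=cv2.INTER_CUBIC)
out=np.zeros((480,640,3),np.uint8); out[:]=a; cv2.imwrite("pics/m7.png",out)
E
```

```text
11.925 [659.6 -65.1 195.1] [-0.2  1.2  0.4]
gate wrist [([524.0, -113.0, 94.0], 0.56)]
gate_edge wrist [([526.0, -111.0, 102.0], 0.73)]
amber_lens wrist [([530.0, 90.0, 7.0], 0.79), ([654.0, -65.0, 60.0], 0.65)]
gate_hinge wrist [([528.0, -110.0, 98.0], 0.67)]
gate_edge top [([537.0, -134.0, 117.0], 0.75)]
```

View pics/w7.png

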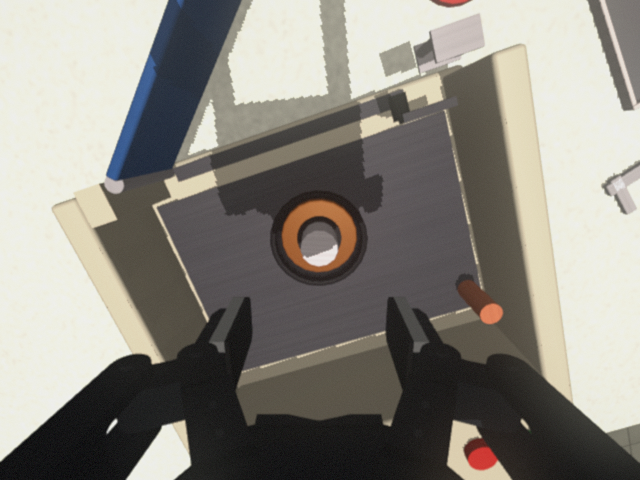

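The lens sits concentric and level in the cup: disc at (319,236), cup rim at (319,238). The gate hinge pin shows at (114,186), with the panel's top strip running from there to about (182,0). Next is the gate geometry.

```bash
python3 - <<'E'
from h import *
C=cam("wrist"); 
print("hinge",ray(C,114,186,119).round(1),"strip",ray(C,184,4,119).round(1),"cup",ray(C,319.5,238,60).round(1),"disc",ray(C,319,236,58).round(1))
print("wall tops FL-out,FL-in,FR-out",[ray(C,u,v,115).round(1).tolist() for u,v in((524,45),(497,52),(54,208))])
T=cam("top"); t=cv2.imread("pics/top7.png"); hsv=cv2.cvtColor(t,cv2.COLOR_BGR2HSV); m=cv2.inRange(hsv,(100,90,60),(130,255,255)); m[:, :290]=0; m[:,420:]=0; m[:180]=0; m[300:]=0
p=np.argwhere(m)[:,::-1]; w=np.array([ray(T,u,v,119) for u,v in p])[:,:2]; c=w.mean(0); d=np.linalg.svd(w-c)[2][0]; q=(w-c)@d
print(len(p),c.round(1),d.round(3),q.min(),q.max(),(c+d*q.min()).round(1),(c+d*q.max()).round(1))
R=Rn.from_rotvec(status.observe()["tcp_rot"]).as_matrix(); print(R.round(3))
E
```

```text
hinge [ 573.  -164.6  119. ] strip [502.7 -80.4 119. ] cup [664.7 -65.3  60. ] disc [663.5 -65.3  58. ]
wall tops FL-out,FL-in,FR-out [[585.5, 85.8, 115.0], [583.6, 71.1, 115.0], [571.3, -209.7, 115.0]]
95 [ 540.2 -135.7] [-0.658  0.753] -37.53585733841048 39.403488621250425 [ 564.9 -164. ] [ 514.3 -106. ]
[[-0.935  0.356 -0.001]
 [ 0.356  0.935  0.   ]
 [ 0.001 -0.    -1.   ]]
```

Call:
drive_tool --pt "-1 20 -9 0 -2" --pt "-1 50 -22 0 -5" --pt "-1 85 -37 0 -8" --pt "-1 120 -52 0 -11" --pt "-1 155 -67 0 -14" --pt "-1 185 -80 0 -17" --pt "-1 206 -90 0 -18" --pt "-1 216 -94 0 -18" --pt "-1 216 -94 0 -18"

```text
time: 13.3
eef_pos: [425.2, -76.4, 197.4]
tcp_rot: [0.079, 3.14, -0.0]
wrist_force: [0.2, -0.3, 0.8]
width: -0.003
grip_force: 0.0
```

```bash
python3 - <<'E'
from h import *
C=cam("wrist"); im=optics.read_camera("wrist"); cv2.imwrite("pics/w8.png",im); s=status.observe(); print(s["time"],np.round(s["eef_pos"],1),s["width"],np.round(s["joint_positions"],2)); R=Rn.from_rotvec(s["tcp_rot"]).as_matrix(); print(R.round(3))
T=cam("top"); t=optics.read_camera("top"); hsv=cv2.cvtColor(t,cv2.COLOR_BGR2HSV); m=cv2.inRange(hsv,(100,90,60),(130,255,255)); m[:, :290]=0; m[:,420:]=0; m[:180]=0; m[300:]=0
p=np.argwhere(m)[:,::-1]; w=np.array([ray(T,u,v,119) for u,v in p])[:,:2]; c=w.mean(0); d=np.linalg.svd(w-c)[2][0]; q=(w-c)@d
print(len(p),c.round(1),d.round(3),(c+d*q.min()).round(1),(c+d*q.max()).round(1))
E
```

```text
13.35 [425.8 -76.5 197.4] 0.0015013724659165796 [-0.44  0.08  1.86  0.    1.2  -1.96]
[[-0.999  0.05   0.001]
 [ 0.05   0.999 -0.   ]
 [-0.001 -0.    -1.   ]]
7 [495.3 -80.5] [-0.651  0.759] [ 566.1 -163. ] [464.5 -44.5]
```

Call:
drive_tool --pt "-1 0 0 30 0" --pt "-1 0 0 65 0" --pt "-1 0 0 92 0" --pt "-1 0 0 100 0" --pt "-1 0 0 100 0" --pt "-1 -7 5 100 0" --pt "-1 -13 10 100 0"

```text
time: 14.28
eef_pos: [440.1, -67.0, 98.2]
tcp_rot: [0.078, 3.138, -0.001]
wrist_force: [0.3, -0.2, 0.2]
width: -0.001
grip_force: 0.0
```

Call:
drive_tool --pt "-1 -4 3 0 0" --pt "-1 -8 7 0 0" --pt "-1 -13 12 0 0" --pt "-1 -18 18 0 0" --pt "-1 -24 24 0 0" --pt "-1 -31 29 0 0" --pt "-1 -38 34 0 0" --pt "-1 -44 39 0 0"

```text
time: 15.28
eef_pos: [485.1, -29.9, 97.1]
tcp_rot: [0.078, 3.141, -0.0]
wrist_force: [-0.0, -0.3, -0.4]
width: 0.002
grip_force: 0.5
```

Call:
drive_tool --pt "-1 -7 4 0 0" --pt "-1 -14 8 0 0" --pt "-1 -21 11 0 0" --pt "-1 -28 14 0 0" --pt "-1 -34 16 0 0" --pt "-1 -39 18 0 0"

```text
time: 16.02
eef_pos: [524.8, -14.0, 97.1]
tcp_rot: [-0.078, -3.141, -0.0]
wrist_force: [-1.0, -0.2, 0.1]
width: 0.002
grip_force: 0.4
```

```bash
python3 - <<'E'
from h import *
for c in ("side","wrist"):
    im=optics.read_camera(c); cv2.imwrite(f"pics/{c}9.png",im)
    for n in ("gate","gate_edge"): print(c,n,[(np.round(d["location"]).tolist(),round(d["conf"],2)) for d in optics.spot_in(n,c)])
C=cam("side"); hsv=cv2.cvtColor(cv2.imread("pics/side9.png"),cv2.COLOR_BGR2HSV); m=cv2.inRange(hsv,(100,120,50),(130,255,255)); m[:200]=0;m[330:]=0;m[:,:250]=0;m[:,400:]=0
p=np.argwhere(m)[:,::-1]; print(len(p),p.min(0),p.max(0)); print([ (th,[proj(C,[567+200*(-np.sin(th)*.9988+.05*np.cos(th)),-165+200*(.05*np.sin(th)+np.cos(th)),z]).round().tolist() for z in(119,34)]) for th in (.1,.2,.3,.5,.75)])
s=status.observe();print(np.round(s["eef_pos"],1),np.round(s["wrist_force"],1))
E
```

```text
side gate [([550.0, -87.0, 84.0], 0.57)]
side gate_edge [([550.0, -89.0, 85.0], 0.87), ([658.0, -80.0, 60.0], 0.4)]
wrist gate [([554.0, -97.0, 84.0], 0.74)]
wrist gate_edge [([555.0, -88.0, 85.0], 0.72)]
135 [331 241] [349 279]
[(0.1, [[336.0, 225.0], [334.0, 255.0]]), (0.2, [[327.0, 226.0], [326.0, 256.0]]), (0.3, [[319.0, 227.0], [318.0, 257.0]]), (0.5, [[303.0, 230.0], [303.0, 260.0]]), (0.75, [[285.0, 236.0], [285.0, 267.0]])]
[524.3 -14.1  97.1] [-0.4  0.3  1. ]
```

Call:
drive_tool --pt "-1 -2 0.6 0 0" --pt "-1 -4 1.2 0 0" --pt "-1 -6 1.7 0 0" --pt "-1 -7 2 0 0" --pt "-1 -7 2 0 0"

```text
time: 16.95
eef_pos: [531.7, -12.4, 97.1]
tcp_rot: [0.078, 3.14, 0.0]
wrist_force: [-0.5, 0.2, 0.3]
width: -0.001
grip_force: 0.0
```

Call:
drive_tool --pt "-1 -1 0.2 0 0" --pt "-1 -2 0.4 0 0" --pt "-1 -3 0.6 0 0" --pt "-1 -3 0.6 0 0"

```text
time: 17.45
eef_pos: [534.6, -12.0, 97.1]
tcp_rot: [0.078, 3.14, 0.0]
wrist_force: [0.4, 0.7, -0.2]
width: 0.001
grip_force: 0.0
```

Call:
drive_tool --pt "-1 -1 0.2 0 0" --pt "-1 -2 0.4 0 0" --pt "-1 -3 0.6 0 0" --pt "-1 -3 0.6 0 0"

```text
time: 17.95
eef_pos: [537.7, -11.6, 97.1]
tcp_rot: [0.078, 3.14, 0.0]
wrist_force: [-0.1, -0.9, 0.3]
width: 0.003
grip_force: 0.0
```

Call:
drive_tool --pt "-1 -1 0.1 0 0" --pt "-1 -2 0.2 0 0" --pt "-1 -3 0.3 0 0" --pt "-1 -3 0.3 0 0"

```text
time: 18.45
eef_pos: [540.7, -11.4, 97.1]
tcp_rot: [0.078, 3.14, -0.0]
wrist_force: [0.8, -0.9, 0.8]
width: -0.004
grip_force: 0.0
```

Call:
drive_tool --pt "-1 -1 0.1 0 0" --pt "-1 -2 0.2 0 0" --pt "-1 -3 0.3 0 0" --pt "-1 -3 0.3 0 0"

```text
time: 18.95
eef_pos: [543.7, -11.3, 97.1]
tcp_rot: [0.078, 3.14, -0.0]
wrist_force: [-0.5, 1.0, -0.2]
width: -0.002
grip_force: 0.0
```

Call:
drive_tool --pt "-1 -1 0.1 0 0" --pt "-1 -2 0.1 0 0" --pt "-1 -3 0.2 0 0" --pt "-1 -3 0.2 0 0"

```text
time: 19.45
eef_pos: [546.1, -11.1, 97.0]
tcp_rot: [-0.078, -3.14, -0.0]
wrist_force: [-3.1, 0.3, 1.3]
width: -0.001
grip_force: 1.5
```

Call:
drive_tool --pt "-1 -1 0.1 0 0" --pt "-1 -2 0.1 0 0" --pt "-1 -2 0.1 0 0"

```text
time: 19.82
eef_pos: [548.0, -11.1, 97.0]
tcp_rot: [-0.078, -3.139, -0.0]
wrist_force: [-4.8, 0.4, 2.7]
width: 0.001
grip_force: 2.6
```

The bevel has met the strike.

Call:
drive_tool --pt "-1 -1 0 0 0" --pt "-1 -2 0.1 0 0" --pt "-1 -3 0.1 0 0" --pt "-1 -3 0.1 0 0"

```text
time: 20.32
eef_pos: [550.6, -10.9, 97.0]
tcp_rot: [-0.078, -3.139, -0.001]
wrist_force: [-6.1, 0.8, 3.6]
width: -0.001
grip_force: 3.2
```

Call:
drive_tool --pt "-1 -1 0 0 0" --pt "-1 -2 0.1 0 0" --pt "-1 -2 0.1 0 0"

```text
time: 20.7
eef_pos: [552.3, -10.9, 97.0]
tcp_rot: [-0.078, -3.138, -0.001]
wrist_force: [-7.5, 0.6, 4.6]
width: 0.002
grip_force: 3.8
```

Call:
drive_tool --pt "-1 -1 0 0 0" --pt "-1 -2 0 0 0" --pt "-1 -2 0 0 0"

```text
time: 21.08
eef_pos: [553.9, -10.8, 97.0]
tcp_rot: [-0.077, -3.137, -0.001]
wrist_force: [-8.8, 1.7, 6.5]
width: 0.0
grip_force: 4.3
```

Call:
drive_tool --pt "-1 -1 0 0 0" --pt "-1 -2 0 0 0" --pt "-1 -2 0 0 0"

```text
time: 21.45
eef_pos: [555.5, -10.8, 97.0]
tcp_rot: [-0.077, -3.136, -0.001]
wrist_force: [-10.5, 1.1, 6.9]
width: -0.0
grip_force: 5.0
```

Call:
drive_tool --pt "-1 -0.3 0 -0.6 0" --pt "-1 -0.7 0 -0.8 0" --pt "-1 -1 0 -0.8 0" --pt "-1 -1 0 -0.8 0"

```text
time: 21.95
eef_pos: [555.6, -10.8, 97.1]
tcp_rot: [-0.077, -3.134, -0.002]
wrist_force: [-9.8, 1.6, 3.7]
width: 0.003
grip_force: 5.2
```

Call:
drive_tool --pt "-1 -0.7 0 -0.2 0" --pt "-1 -1.5 0 -0.3 0" --pt "-1 -1.5 0 -0.3 0"

```text
time: 22.32
eef_pos: [556.6, -10.7, 97.1]
tcp_rot: [-0.077, -3.133, -0.002]
wrist_force: [-11.0, 1.9, 3.2]
width: -0.0
grip_force: 5.6
```

Call:
drive_tool --pt "-1 -0.7 0 -0.2 0" --pt "-1 -1.5 0 -0.3 0" --pt "-1 -1.5 0 -0.3 0"

```text
time: 22.7
eef_pos: [561.8, -11.6, 98.2]
tcp_rot: [0.078, 3.14, 0.0]
wrist_force: [-1.4, 1.6, -1.8]
width: 0.006
grip_force: 1.0
```

The latch snapped: the force dropped from 11 N to 1 N. A small push will confirm the stop, then I'll let go.

Call:
drive_tool --pt "-1 -0.7 0 0 0" --pt "-1 -1.2 0 0 0" --pt "-1 -1.2 0 0 0"

```text
time: 23.08
eef_pos: [561.7, -11.6, 98.2]
tcp_rot: [-0.078, -3.138, -0.0]
wrist_force: [-5.8, 1.1, 0.2]
width: -0.001
grip_force: 2.9
```

Call:
drive_tool --pt "-1 2 0 0 0" --pt "-1 6 0 0 0" --pt "-1 15 0 0 0" --pt "-1 35 0 0 0" --pt "-1 60 0 0 0" --pt "-1 80 0 0 0" --pt "-1 80 0 -50 0" --pt "-1 80 0 -100 0" --pt "-1 80 0 -100 0"

```text
time: 24.2
eef_pos: [485.3, -8.4, 202.9]
tcp_rot: [0.078, 3.131, -0.003]
wrist_force: [-0.0, -0.2, -0.0]
width: -0.001
grip_force: 0.0
```

```bash
python3 - <<'E'
from h import *
for c in ("side","wrist","top"):
    C=cam(c); im=optics.read_camera(c); cv2.imwrite(f"pics/{c}10.png",im)
    for n in ("gate_edge","amber_lens","green_lens"): print(c,n,[(np.round(d["location"]).tolist(),round(d["conf"],2)) for d in optics.spot_in(n,c)])
    hsv=cv2.cvtColor(im,cv2.COLOR_BGR2HSV); m=cv2.inRange(hsv,(100,90,50),(130,255,255)); n,l,st,ce=cv2.connectedComponentsWithStats(m); print([st[k].tolist() for k in range(1,n) if st[k,4]>60])
    print("edge px by angle",[(th,proj(C,[567+200*(-np.sin(th)*.9988+.05*np.cos(th)),-165+200*(.05*np.sin(th)+np.cos(th)),119]).round().tolist()) for th in (-.05,0,.05,.1,.15)])
    if c!="side":  # direction of panel's top from blue pixels
        k=1+np.argmax(st[1:,4]); p=np.argwhere(l==k)[:,::-1]; w=np.array([ray(C,u,v,119) for u,v in p])[:,:2]; ce=w.mean(0); d=np.linalg.svd(w-ce,full_matrices=False)[2][0]; print(len(p),ce.round(1),(d*np.sign(d[1])).round(3))
s=status.observe(); print(s["time"],np.round(s["eef_pos"],1),np.round(s["wrist_force"],1))
E
```

```text
side gate_edge [([567.0, -63.0, 109.0], 0.66)]
side amber_lens [([660.0, -78.0, 62.0], 0.95), ([498.0, 99.0, 10.0], 0.94)]
side green_lens [([473.0, 242.0, 17.0], 0.71)]
[[344, 227, 7, 53, 183], [227, 410, 38, 44, 1299], [232, 466, 35, 14, 109]]
edge px by angle [(-0.05, [349.0, 225.0]), (0, [344.0, 225.0]), (0.05, [340.0, 225.0]), (0.1, [336.0, 225.0]), (0.15, [332.0, 225.0])]
wrist gate_edge [([568.0, -117.0, 78.0], 0.89)]
wrist amber_lens [([498.0, 96.0, 9.0], 0.95)]
wrist green_lens [([476.0, 247.0, 14.0], 0.74)]
[[114, 374, 56, 11, 490]]
edge px by angle [(-0.05, [381.0, 388.0]), (0, [382.0, 377.0]), (0.05, [383.0, 365.0]), (0.1, [382.0, 353.0]), (0.15, [381.0, 341.0])]
490 [ 570.2 -143.2] [-0.003  1.   ]
top gate_edge [([565.0, -138.0, 94.0], 0.55)]
top amber_lens [([508.0, 128.0, 12.0], 0.65), ([783.0, -102.0, 97.0], 0.49)]
top green_lens [([468.0, 255.0, 13.0], 0.78), ([383.0, -486.0, 111.0], 0.62)]
[[543, 46, 63, 14, 569], [361, 215, 21, 4, 68], [520, 282, 23, 24, 330]]
edge px by angle [(-0.05, [297.0, 211.0]), (0, [296.0, 215.0]), (0.05, [296.0, 219.0]), (0.1, [297.0, 224.0]), (0.15, [297.0, 228.0])]
569 [ 974.9 -660.8] [0.002 1.   ]
24.8 [482.7  -7.7 198.1] [-0.3 -0.1 -0.1]
```

```bash
python3 -c "
from h import *
print(manip.finish_job())"
```

```text
the job is handed in; nothing more can be done
None
```

The job is handed in at about 25 s: the amber lens lies flat in the cup, and the gate is shut and latched (force fell from about 11 N to 1 N at the snap, highest reading about 13 N), with the arm clear of everything.

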